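Press the controller cover home in the toggle-clamp jig

ROBOT

A 7-joint arm with a two-finger parallel gripper is mounted at the origin on the work surface. World frame = base frame: x ahead of the robot, y to its left, z up, the work surface at z = 0. Lengths are in m, angles in rad, forces in N, time in s.
With the tool pointing down it reaches from about 0.425 to 0.925 m from the base axis. Payload 6.8 kg.
Tool frame: the origin (TCP) lies at the very end of the fingers, on their centre line; the grasp point (between the pads) lies 19 mm behind it (grip_point_offset is the distance from the TCP to the grasp point, in m); z points along the fingers, y is the line along which they close (so a half turn about z gives the same grasp; the last joint's range is limited). The gripper opens to 85 mm and grips with 20 to 120 N. Pads are 22 mm wide; open, the fingers measure 114 mm over their backs; the gripper's body (76 mm by 85 mm) begins 54 mm behind the grasp point. The pads swing forward as they close: fully open they stand 13 mm farther back than shut.
Start: joints at [-1.227, 0.477, 0.022, 1.555, -0.011, 1.109, -0.083], TCP at [0.295, 0.607, 0.231] pointing down, gripper open.
Joint ranges: [-2.96, 2.96], [-0.34, 2.1], [-1.41, 1.46], [0.24, 2.44], [-1.37, 4.51], [0.17, 1.92], [-2.96, 2.96]. Speed limits (rad/s): [2.39, 2.39, 3.14, 3.14, 3.14, 3.14, 3.14].

INTERFACE

Orientations are given as a unit quaternion [w, x, y, z].
In Python, from station import * gives the robot as it stands.
- The arm moves only by the tool carry_out, never from a script. Its argument "rows" is text: rows parted by semicolons, each of 4 numbers parted by spaces: the shift along the world's x, y, z in mm, then the turn about the world's z in degrees. In form: dx dy dz yaw; .... A call has 1 to 10 rows; each row shifts and turns the commanded pose from where the row before left it; what a row does not reach is not made up. A row lasts 1/8 s, in which the tool goes at most 62.5 mm and 10.7 degrees, less where a joint would pass 70% of its speed; a pose out of reach is approached as far as the arm can. A call is refused whole if a number of a shift passes 62.5 or a number of a turn 10.7, either way. A call with a gripper value outside its range is refused whole. "claw" is the finger opening in mm, from 0 to 85.4, set as the call begins (left out, the last holds). The fingers move at their own pace and stop on an object; "force" is the grip in N (left out, the last holds). Time passes only in rows, so rows that do not move let the fingers close. It gives the time, the measured TCP pose, the force, the opening and the grip force at its end, in the units of the state.
- get_obs(): the state, without advancing time (a new reading comes with each control period).
- read_camera(name): name is "side" or "top"; returns a dict with "img" (480x640x3 uint8, blue, green, red), "fov_y" (degrees; the focal length in pixels is half the picture's height over the tangent of half this angle, whatever the lens; pixels are square), "cx", "cy" (the principal point, pixels), "distortion" ([k1, k2, p1, p2, k3] as OpenCV has them; the pictures are not rectified), "world_to_cam" (4x4, takes a point from world to camera coordinates). Camera axes: x right, y up, looking along -z (the intrinsics and any distortion apply to the point x, -y, -z); pixel columns grow to the right and rows downward; lengths in m; the calibration is good to about 2 mm. A picture is of the moment at which its call begins. There is no depth.
- hand_in(): hands the job in; it is judged then, once.
Trained networks look in the newest picture that a camera, given by its name, has taken for a name from the list of things; names that differ only in an ending like _2 or _b are one class to them, and where a whole thing is asked for, a point or a joint stands for the part that bears it (a point fixed in the world has none). Each returns a list of dicts, best first, with "confidence" (0 to 1); they miss things now and then, are a little off and sometimes report something else, mostly with a low value. They report only what shows in the picture. A call takes as long as a camera call. They do not tell look-alikes from the thing itself.
- recognise(camera, thing): "centre" ([column, row] in pixels, amid what is visible of it).
- outline_of(camera, thing): "pixels" (480x640 bool, what is visible of it) and "centre" ([column, row] in pixels, amid what is visible of it).
- place_of(camera, thing): "centre" ([column, row] in pixels: a listed point, or the origin of a listed thing).
The state is a dict: "t": time; "q": joint angles; "joint_vel": joint speeds; "joint_torque": joint torques, N m; "eef_pos": TCP position; "tool_rot": TCP orientation; "contact_force": force on the tool from outside, world axes, zero at the start; "torque": the same for the moment, N m; "gripper_width": opening from 0.0 (shut) to 1.0 (fully open); "grasp_force": force on a finger pad.
Only numpy, scipy, OpenCV 4.12 (cv2) and the standard library are available. Lean on these libraries where they do the work, as an engineer would, in place of code of your own. Each camera call takes 0.05 s, during which the arm holds its last target. There are 200 camera calls.

TASK

Close the e-bike controller housing that stands open in the clamp jig: find the loose cover that matches its opening and lay it in place with its fin up, then swing the toggle clamp's handle right over, past centre, so that the clamp arm presses the cover down flush with the housing's rim. Then swing the clamp all the way back open, leaving the cover flush in the housing. Leave the other two covers where they lie.

Things in the scene. Friction and masses are not known exactly. Their poses are not given: they have to be found in the camera images.
- jig: fixed press jig: dark steel base plate 160 x 230 x 12 mm (x -80 to 80, y -60 to 170) carrying the open aluminium controller housing and, at its +y side, the toggle clamp on a grey riser 46 x 66 mm between steel cheeks (tops 106 mm above the bench). Origin at bench level under the middle of the housing; z up
- rim (a point): centre of the housing's mouth, level with its rim, 52 mm above the bench; axes as the jig's. Housing 132 (x) x 76 (y) mm outside, mouth 122 x 66, walls 5. Inside at each x end a stiff black snap ledge, 4 mm below the rim, on which the matching cover first rests, its plate 6 mm proud; 8 N push the ledges 6 mm down, where they stop and stay and the plate is flush with the rim
- seat (a point): where the underside centre of the matching cover lies when pressed home: on the housing's axis, 10 mm below the rim (42 mm above the bench). Axes as the jig's. The cover's long side runs along x (either way round)
- clamp_pivot (a point): pivot of the clamp's handle, on the jig at x 0, y 143 mm, 71 mm above the bench. The hinge axis is the jig's x; handle and arm swing in the jig's y-z plane. (The arm's own pivot: y 115 mm, 96 mm above the bench; a short link joins handle and arm)
- clamp (a joint): angle of the clamp's handle, rad. 0: open, handle back towards the jig's +y, 8 degrees above level, arm upright. Growing: handle up and over towards the housing, arm down on the cover; dead centre 1.68, stop 1.75 (handle leans 18 degrees over), locked between them. Stiff: 2 N at the grip, up to 10 N while pressing; stays where left. Starts at 0 to 0.15
- clamp_grip (a point): centre of the black barrel grip, a cylinder of 28 mm diameter and 36 mm long, set crosswise (along the jig's x) at the end of the handle, 112 mm from the handle's pivot (steel shaft 12 mm thick between them); moves with the handle. It revolves freely about its own axis, so a gripper holding it (say from above, on its two flat ends) need not tilt as the handle swings
- clamp_arm: the clamp's steel arm, 18 mm wide and 14 mm thick, origin on its own pivot; its -y points along the arm to the tip (127 mm away). A round rubber pad of 26 mm diameter, 115 mm along it, comes down on the middle of the cover's fin
- cover_long: loose aluminium cover that matches the housing: rectangular plate 118 mm (its x) x 62 mm (its y) x 10 mm with an upright fin (grip block) on the middle, 60 mm (x) x 24 mm (y), from 10 to 32 mm above the underside. Origin at the centre of the underside, z up. About 0.2 kg. Pinch it by the fin, across its 24 mm. It fits the opening with 2 mm to spare all round
- cover_short: loose aluminium cover of another housing: plate 84 x 62 x 10 mm, same fin; to be left alone. Origin at the centre of the underside
- cover_round: loose aluminium cover of another housing: round plate of 84 mm diameter, 10 mm thick, same fin; to be left alone. Origin at the centre of the underside
There are look-alikes about, which are no part of the job. What is shaped like the cover_long but pink or turquoise is not meant.

How it is judged:
On the way, in this order (a step that is already met when the one before it is completed fails the run):
1. the long rectangular cover lies in the housing's opening: level, centred and lengthways along it (horizontal distance between cover_long and seat below 0.004 m and angle between cover_long's own z axis and vertical below 0.06 rad and angle between the x axis of cover_long and the x axis of jig, either way round below 0.06 rad and z of cover_long in the frame of seat between -0.003 and 0.009 m), for 0.2 s.
2. the clamp handle is past dead centre and the clamp arm presses on the cover, which is flush with the rim (horizontal distance between cover_long and seat below 0.004 m and angle between cover_long's own z axis and vertical below 0.06 rad and angle between the x axis of cover_long and the x axis of jig, either way round below 0.06 rad and z of cover_long in the frame of seat between -0.003 and 0.002 m and value of joint clamp above 1.68 rad and contact force between clamp_arm and cover_long above 3 N), for 0.3 s.
At the end, for the whole second after the job is handed in: The clamp handle is swung back (joint below 0.35 rad) and the long rectangular cover lies at rest in the housing, pressed home: its plate flush with the rim to 2 mm, centred to 4 mm, level and lengthways to 0.06 rad (horizontal distance between cover_long and seat below 0.004 m and angle between cover_long's own z axis and vertical below 0.06 rad and angle between the x axis of cover_long and the x axis of jig, either way round below 0.06 rad and z of cover_long in the frame of seat between -0.003 and 0.002 m and value of joint clamp below 0.35 rad and linear speed of cover_long below 0.02 m/s); the robot touches nothing.
It fails at once if one of the other two covers is moved by more than 30 mm (distance of any of cover_short, cover_round from where it was at the start of the episode above 0.03 m).
It also fails if it takes over 61 s, if anything falls off the work surface, if the arm or the gripper's body presses on something with over 40 N, if the wrist force passes 120 N, or if a joint passes its speed limit or range.

## Working session

There is one attempt and no reset: what is moved stays moved. The work goes in short steps, Python scripts to look and compute and a tool call to move; the robot and the scene stay as the last step left them, time stands still between calls to the robot, and variables do not carry over. Pictures are saved under pics/ and viewed, at most 10 in all, crops included, and the job is handed in when it is done.

Besides the shell and the picture viewer there is one more tool, called as name(argument=value, ...) on one line, values as JSON. carry_out: Moves the arm, as the interface text tells. Its arguments: {"type":"object","properties":{"rows":{"type":"string"},"claw":{"type":"number"},"force":{"type":"number"}},"required":["rows"]}

```bash
mkdir -p pics; cat > h.py <<'E'
from station import *
import numpy as np, cv2
def K(c):
    f=c["img"].shape[0]/2/np.tan(np.radians(c["fov_y"])/2)
    return np.array([[f,0,c["cx"]],[0,f,c["cy"]],[0,0,1.]])
def ray(c,px):
    u=cv2.undistortPoints(np.array([[px]],float),K(c),np.array(c["distortion"],float))[0,0]
    M=np.array(c["world_to_cam"]);R=M[:3,:3];t=M[:3,3]
    return -R.T@t, R.T@np.array([u[0],-u[1],-1.])
def atz(c,px,z):
    o,d=ray(c,px);return o+d*(z-o[2])/d[2]
def proj(c,P):
    M=np.array(c["world_to_cam"]);p=(M[:3,:3]@np.atleast_2d(P).T).T+M[:3,3]
    p=p*[1,-1,-1]
    return cv2.projectPoints(p,np.zeros(3),np.zeros(3),K(c),np.array(c["distortion"],float))[0][:,0]
E
python3 - <<'E'
from h import *
for n in("top","side"):
    c=read_camera(n);cv2.imwrite(f"pics/{n}0.png",c["img"]);print(n,c["fov_y"],c["distortion"],np.round(-np.array(c["world_to_cam"])[:3,:3].T@np.array(c["world_to_cam"])[:3,3],3))
    for t,z in(("cover_long",0),("cover_short",0),("cover_round",0),("jig",0),("rim",.052),("seat",.042),("clamp_pivot",.071),("clamp_grip",.09)):
        for r in place_of(n,t)[:4]:print(t,round(r["confidence"],2),np.round(r["centre"]),np.round(atz(c,r["centre"],z),3))
E
```

```text
top 42.73348513479146 [-0.04027957  0.          0.          0.          0.        ] [ 0.341 -0.009  1.445]
cover_long 0.92 [393. 314.] [ 0.27  -0.215  0.   ]
cover_long 0.87 [313. 285.] [ 0.341 -0.028  0.   ]
cover_long 0.82 [383. 238.] [ 0.451 -0.195  0.   ]
cover_long 0.71 [179. 195.] [0.558 0.287 0.   ]
cover_short 0.97 [379. 160.] [ 0.636 -0.188  0.   ]
cover_short 0.59 [382. 239.] [ 0.449 -0.191  0.   ]
cover_round 0.61 [469. 215.] [ 0.504 -0.4    0.   ]
jig 0.91 [307. 209.] [ 0.521 -0.016  0.   ]
rim 0.84 [306. 204.] [ 0.526 -0.015  0.052]
seat 0.97 [307. 205.] [ 0.526 -0.015  0.042]
clamp_pivot 0.55 [247. 203.] [0.528 0.12  0.071]
clamp_grip 0.68 [194. 202.] [0.528 0.236 0.09 ]
side 46.03813548218236 [-0.17850947  0.          0.          0.          0.        ] [ 0.122 -1.105  0.851]
cover_long 0.89 [231. 223.] [0.266 0.249 0.   ]
cover_long 0.79 [282. 278.] [ 0.351 -0.034  0.   ]
cover_long 0.76 [268. 334.] [ 0.279 -0.218  0.   ]
cover_long 0.74 [326. 202.] [0.56  0.298 0.   ]
cover_short 0.96 [414. 302.] [ 0.632 -0.197  0.   ]
cover_round 0.76 [396. 379.] [ 0.499 -0.413  0.   ]
jig 0.74 [354. 262.] [ 0.544 -0.013  0.   ]
rim 0.63 [351. 248.] [ 0.529 -0.023  0.052]
seat 0.94 [352. 252.] [ 0.532 -0.028  0.042]
clamp_pivot 0.78 [333. 211.] [0.529 0.127 0.071]
clamp_grip 0.64 [324. 185.] [0.534 0.239 0.09 ]
clamp_grip 0.26 [337. 312.] [ 0.41  -0.284  0.09 ]
```

View pics/top0.png

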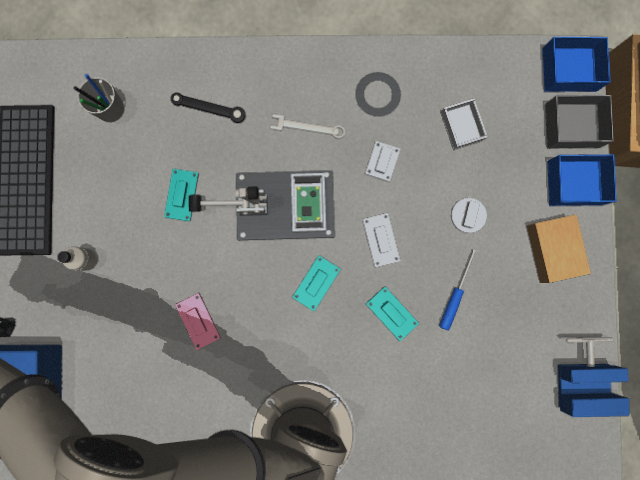

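View pics/side0.png

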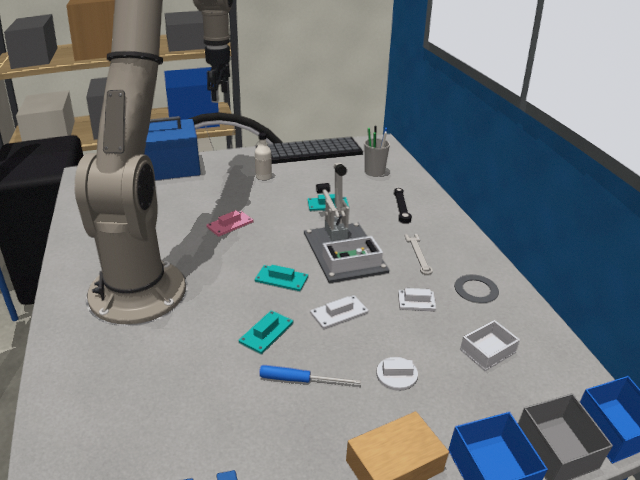

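The top view shows the grey long cover at about (381,240). The pink and turquoise look-alikes are elsewhere. The housing is at (308,203), and the clamp lies open towards +y with its grip at (194,202). Next I'll refine the poses.

```bash
python3 - <<'E'
from h import *
c=read_camera("top");im=c["img"]
def rect(px,z):
    P=np.array([atz(c,p,z)[:2] for p in px]);
    (x,y),(w,h),a=cv2.minAreaRect((P*1000).astype(np.float32));return np.round([x,y,w,h,a],1)
hsv=cv2.cvtColor(im,cv2.COLOR_BGR2HSV)
for t in("cover_long","cover_short"):
    for r in outline_of("top",t)[:5]:
        m=r["pixels"].astype(np.uint8);k=cv2.findContours(m,0,1)[0];k=max(k,key=cv2.contourArea)[:,0]
        print(t,round(r["confidence"],2),np.round(r["centre"]),m.sum(),rect(k,.01),im[m>0].mean(0).round())
# brighter pixels: housing rim, upscaled
g=cv2.cvtColor(im,cv2.COLOR_BGR2GRAY)
S=6
for (x0,x1,y0,y1),z,n in(((280,336,165,240),.052,"housing"),((355,410,205,275),.01,"cover")):
    u=cv2.resize(g[y0:y1,x0:x1],None,fx=S,fy=S,interpolation=cv2.INTER_CUBIC)
    print(n,g[y0,x0],u.max())
    for th in(165,180,190,200):
        k=cv2.findContours((u>th).astype(np.uint8),0,1)[0]
        k=max(k,key=cv2.contourArea)[:,0]
        px=(k+.5)/S-.5+[x0,y0]; print(th,rect(px,z))
    cv2.imwrite(f"pics/{n}.png",cv2.resize(im[y0:y1,x0:x1],None,fx=S,fy=S,interpolation=cv2.INTER_CUBIC))
a=cv2.imread("pics/housing.png");b=cv2.imread("pics/cover.png");H=max(a.shape[0],b.shape[0])
pad=lambda i:cv2.copyMakeBorder(i,0,H-i.shape[0],0,0,0)
cv2.imwrite("pics/both.png",np.hstack([pad(a),pad(b)]))
E
```

```text
cover_long 0.95 [200. 322.] 1391 [261.4 241.8 119.3  63.5  25.2] [120. 104. 153.]
cover_long 0.9 [316. 284.] 1344 [347.3 -36.7  63.  118.9  57.4] [174. 183.  71.]
cover_long 0.9 [393. 313.] 1331 [ 274.1 -211.6  117.6   63.5   40.5] [173. 181.  68.]
cover_long 0.87 [381. 240.] 1301 [ 446.1 -188.1  119.3   62.8   12.2] [191. 187. 183.]
cover_long 0.62 [182. 192.] 1310 [558.4 281.3  66.4 124.1  79.7] [154. 161.  58.]
cover_short 0.96 [381. 160.] 899 [ 633.2 -194.8   61.1   85.5   71.2] [186. 182. 179.]
housing 146 207
165 [532.5 -22.2 133.   84.7   0. ]
180 [526.3 -18.1 118.9  74.2   1.1]
190 [511.9  13.8  97.   28.3  13.8]
200 [467.9  11.9   9.5   1.5  89.4]
cover 151 202
165 [ 446.1 -189.4  119.    62.6   13.2]
180 [ 446.1 -189.1  116.6   60.4   13.3]
190 [ 446.  -189.   114.7   58.3   13.4]
200 [ 4.308e+02 -1.870e+02  4.000e-01  3.900e+00  8.890e+01]
```

View pics/both.png

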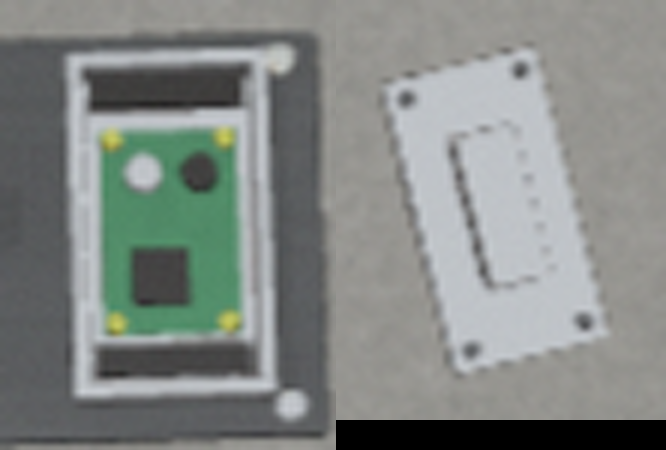

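```bash
cat > fit.py <<'E'
from h import *
from scipy.optimize import differential_evolution
def edges(segs,n=60):
    t=np.linspace(.04,.96,n)[:,None];return np.vstack([np.array(a)+(np.array(b)-a)*t for a,b in segs])
def box(x0,x1,y0,y1,z):
    p=[(x0,y0,z),(x1,y0,z),(x1,y1,z),(x0,y1,z)];return [(p[i],p[(i+1)%4]) for i in range(4)]
JIG=edges(box(-.066,.066,-.038,.038,.052))
JIGM=edges(box(-.061,.061,-.033,.033,.052))
BASE=edges(box(-.08,.08,-.06,.17,.012))
COV=edges(box(-.059,.059,-.031,.031,.01))
def place(P,x,y,a,z=0):
    c,s=np.cos(a),np.sin(a);return P@np.array([[c,s,0],[-s,c,0],[0,0,1]])+[x,y,z]
def gm(c):
    g=cv2.GaussianBlur(cv2.cvtColor(c["img"],cv2.COLOR_BGR2GRAY).astype(np.float32),(0,0),.8)
    return np.hypot(cv2.Sobel(g,cv2.CV_32F,1,0),cv2.Sobel(g,cv2.CV_32F,0,1))
def fit(cams,P,x,y,a,z=0,r=.012,ra=.08):
    G=[gm(c) for c in cams]
    def f(v):
        W=place(P,*v,z);s=0
        for c,g in zip(cams,G):
            p=proj(c,W).astype(np.float32);s-=np.minimum(cv2.remap(g,p[:,0],p[:,1],1),200).mean()
        return s
    R=differential_evolution(f,[(x-r,x+r),(y-r,y+r),(a-ra,a+ra)],seed=1,tol=1e-6,maxiter=80)
    return np.round([R.x[0]*1e3,R.x[1]*1e3,np.degrees(R.x[2]),R.fun],2)
E
python3 - <<'E'
from fit import *
T=read_camera("top");S=read_camera("side")
for n,cs in(("top",[T]),("side",[S]),("both",[T,S])):
    print(n,"rim",fit(cs,np.vstack([JIG,JIGM]),.526,-.018,.025),"outer",fit(cs,JIG,.526,-.018,.025),"base",fit(cs,BASE,.526,-.018,.025),"cover",fit(cs,COV,.446,-.189,.23))
# grip height from two rays
from itertools import product
for t in("clamp_grip","clamp_pivot","rim"):
    a=place_of("top",t);b=place_of("side",t)
    if a and b:
        o1,d1=ray(T,a[0]["centre"]);o2,d2=ray(S,b[0]["centre"])
        s=np.linalg.lstsq(np.c_[d1,-d2],o2-o1,rcond=None)[0];p,q=o1+d1*s[0],o2+d2*s[1];print(t,np.round((p+q)/2,4),np.round(np.linalg.norm(p-q),4))
o=get_obs();print(o["eef_pos"],o["tool_rot"],o["t"],o["contact_force"],o["gripper_width"])
E
```

```text
top rim [ 532.19  -17.01    0.92 -166.28] outer [ 5.3181e+02 -1.7910e+01  3.0000e-02 -1.9938e+02] base [ 531.15  -18.29    1.04 -145.85] cover [ 446.   -189.52   13.16 -117.35]
side rim [ 528.37  -15.41    0.82 -173.46] outer [ 529.59  -15.44    1.16 -173.44] base [ 531.17  -30.      1.16 -158.61] cover [ 447.22 -192.29   13.8  -144.31]
both rim [ 5.3186e+02 -1.6470e+01  3.9000e-01 -3.3027e+02] outer [ 5.3170e+02 -1.7600e+01  3.0000e-01 -3.4878e+02] base [ 530.99  -19.14    1.13 -283.64] cover [ 446.54 -190.35   13.28 -252.59]
clamp_grip [0.5364 0.2397 0.0814] 0.001
clamp_pivot [0.5283 0.1244 0.0777] 0.0006
rim [ 0.5379 -0.0163  0.0494] 0.0073
[0.29469325 0.60729724 0.23128278] [-1.94850653e-05  2.23995474e-01  9.74590184e-01 -6.39149183e-06] 1.45 [0.15565676 0.56304833 1.32453213] 0.9988826421122607
```

carry_out(rows="37 -40 6 4.9;37 -40 6 4.9;37 -40 6 4.9;37 -40 6 4.9;37 -40 6 4.9;37 -40 6 4.9;37 -40 6 4.9;37 -40 6 4.8;5 -52 0 0;5 -52 0 0", claw=60)

```text
t: 2.7
eef_pos: [0.6011, 0.1815, 0.2792]
tool_rot: [0.0, -0.115, 0.993, -0.0]
contact_force: [0.6, 0.2, 0.2]
gripper_width: 0.702
grasp_force: 0.0
```

carry_out(rows="5 -52 0 0;5 -52 0 0;5 -52 0 0;-24 -54 -10 0;-48 -29 -20 0;-48 -29 -30 0;-40 -26 -30 0;-17 -11 -20 0;0 0 0 0")

```text
t: 3.82
eef_pos: [0.4376, -0.1219, 0.169]
tool_rot: [-0.001, -0.114, 0.993, 0.0]
contact_force: [0.1, 0.8, 0.3]
gripper_width: 0.701
grasp_force: 0.0
```

```bash
python3 - <<'E'
from h import *
from scipy.spatial.transform import Rotation as R
o=get_obs();q=o["tool_rot"];print(o["t"],o["eef_pos"],q,o["q"],o["contact_force"],o["gripper_width"])
print(R.from_quat([q[1],q[2],q[3],q[0]]).as_matrix().round(4))
E
```

```text
3.825 [ 0.43756195 -0.12189165  0.16903414] [-1.40468828e-03 -1.13863036e-01  9.93495421e-01  2.91192790e-04] [-0.01284759  0.19344785  0.16551593  2.13509911 -0.0431441   0.81895523
  1.9782202 ] [0.11101735 0.81923714 0.33981909] 0.7010000240788236
[[-9.741e-01 -2.262e-01 -2.900e-03]
 [-2.262e-01  9.741e-01  3.000e-04]
 [ 2.700e-03  9.000e-04 -1.000e+00]]
```

carry_out(rows="4 -34 0 0;5 -34 0 0;0 0 -50 0;0 0 -50 0;0 0 -36 0;0 0 0 0;0 0 0 0")

```text
t: 4.7
eef_pos: [0.4506, -0.1892, 0.0353]
tool_rot: [0.001, -0.115, 0.993, -0.0]
contact_force: [-0.5, -0.1, 0.3]
gripper_width: 0.705
grasp_force: 0.0
```

carry_out(rows="-4 -1 -11 0;0 0 -11 0;0 0 0 0;0 0 0 0")

```text
t: 5.2
eef_pos: [0.4445, -0.1902, 0.0119]
tool_rot: [-0.0, -0.115, 0.993, 0.0]
contact_force: [-0.1, -0.3, -1.1]
gripper_width: 0.703
grasp_force: 0.0
```

carry_out(rows="0 0 0 0;0 0 0 0;0 0 0 0;0 0 0 0", claw=10, force=60)

```text
t: 5.7
eef_pos: [0.4448, -0.1903, 0.0123]
tool_rot: [0.0, -0.115, 0.993, -0.0]
contact_force: [-0.9, -0.6, 5.9]
gripper_width: 0.268
grasp_force: 59.5
```

carry_out(rows="0 0 30 0;0 0 50 0;11 20 20 -1;20 44 0 -4;20 44 0 -4;20 44 0 -3.2;14 21 0 0;0 0 0 0;0 0 0 0")

```text
t: 6.82
eef_pos: [0.5286, -0.0181, 0.1114]
tool_rot: [-0.001, -0.009, 1.0, -0.0]
contact_force: [-0.8, 1.3, -2.6]
gripper_width: 0.267
grasp_force: 59.5
```

```bash
python3 - <<'E'
from fit import *
o=get_obs();print(o["t"],o["eef_pos"],o["tool_rot"],o["contact_force"],o["gripper_width"])
T=read_camera("top");S=read_camera("side")
e=o["eef_pos"]
for n,cs in(("top",[T]),("side",[S]),("both",[T,S])):
    print(n,"base",fit(cs,BASE,.531,-.0175,.018,r=.008,ra=.04),"cover",fit(cs,COV,e[0]+.001,e[1],.018,z=e[2]-.012,r=.01,ra=.06))
a=cv2.resize(T["img"][150:260,220:370],(600,440),interpolation=2)
b=cv2.resize(S["img"][160:300,280:410],(409,440),interpolation=2)
cv2.imwrite("pics/hov.png",cv2.resize(np.hstack([a,b]),(800,349)))
E
```

```text
6.825 [ 0.52859599 -0.01807255  0.11138339] [-7.45112719e-04 -8.51121284e-03  9.99963454e-01 -3.07312187e-04] [-0.78973564  1.32641896 -2.61392916] 0.2668274760253924
top base [ 5.2967e+02 -2.5500e+01  4.0000e-01 -1.0157e+02] cover [539.59 -28.06  -1.35 -15.78]
side base [ 529.75  -21.95    1.2  -129.8 ] cover [ 529.85  -21.86    2.99 -118.82]
both base [ 5.295e+02 -2.534e+01  3.900e-01 -2.203e+02] cover [ 529.88  -22.      3.16 -125.99]
```

View pics/hov.png

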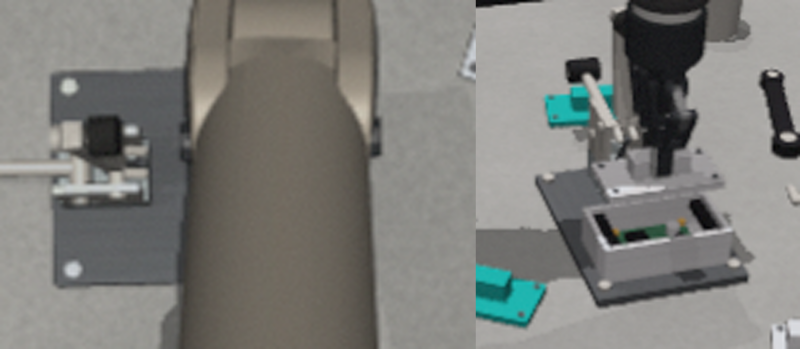

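```bash
python3 - <<'E'
from fit import *
T=read_camera("top");T["img"]=cv2.imread("pics/top0.png")
S=read_camera("side");S0=dict(S);S0["img"]=cv2.imread("pics/side0.png")
def sub(c,A,B,n=40,h=9):
    """subpixel edge offsets along normal of a projected segment: median shift mm & sign profile"""
    g=cv2.cvtColor(c["img"],cv2.COLOR_BGR2GRAY).astype(np.float32)
    t=np.linspace(.1,.9,n)[:,None];P=A+(B-A)*t
    d=(B-A)/np.linalg.norm(B-A);nrm=np.array([d[1],-d[0],0])
    off=np.arange(-h,h+.01,.25)/1000
    prof=np.zeros((n,len(off)))
    for j,o in enumerate(off):
        p=proj(c,P+nrm*o).astype(np.float32);prof[:,j]=cv2.remap(g,p[:,0],p[:,1],cv2.INTER_CUBIC)[:,0]
    m=np.median(prof,0);return off*1e3,m
J=(.5315,-.018,np.radians(1.0))
def show(c,n,x0,x1,y0,y1,z):
    for (A,B),k in zip(box(x0,x1,y0,y1,z),("-y","+x","+y","-x")):
        W=place(np.array([A,B]),*J);o,m=sub(c,W[0],W[1]);print(n,k,m[::4].astype(int))
print("offsets (outward +)",np.arange(-9,10))
show(T,"top outer",-.066,.066,-.038,.038,.052)
show(T,"top base",-.08,.08,-.06,.17,.012)
show(S0,"side outer",-.066,.066,-.038,.038,.052)
E
```

```text
offsets (outward +) [-9 -8 -7 -6 -5 -4 -3 -2 -1  0  1  2  3  4  5  6  7  8  9]
top outer -y [183 172 156 149 155 169 186 189 175 149 119  95  82  83  85  87  89  90
  91]
top outer +x [ 64  71  82 102 128 156 179 188 181 162 132 103  87  85  94 104 117 132
 145]
top outer +y [188 191 182 177 179 186 194 184 167 141 116  96  88  87  89  89  90  90
  89]
top outer -x [ 74  87 120 156 181 191 192 180 155 127 102  87  85  89  92  94  94  94
  93]
top base -y [ 92  92  92  92  93  91  89  91  97 108 122 135 145 147 147 147 146 146
 146]
top base +x [ 89  89  89  89  88  87  86  90  98 109 126 139 148 148 146 146 146 146
 146]
top base +y [ 96  94  94  93  93  91  87  95 110 124 139 145 149 150 150 149 149 149
 149]
top base -x [ 94  95  95  95  97  96  89  81  80  95 120 137 145 147 147 147 147 147
 147]
side outer -y [101 102 102 106 115 131 154 169 185 194 196 190 176 158 144 129 119 116
 116]
side outer +x [ 68  80  92 109 132 155 178 194 204 205 200 190 179 170 164 162 162 162
 163]
side outer +y [161 175 188 191 188 178 165 150 135 120 109  97  90  86  84  82  82  84
  84]
side outer -x [ 69 110 157 189 204 205 193 174 148 126 110 101 101 103 104 104 104 104
 101]
```

```bash
cat >> fit.py <<'E'
def sub(c,A,B,n=40,h=9):
    g=cv2.cvtColor(c["img"],cv2.COLOR_BGR2GRAY).astype(np.float32)
    P=A+(B-A)*np.linspace(.1,.9,n)[:,None]
    d=(B-A)/np.linalg.norm(B-A);nrm=np.array([d[1],-d[0],0]);m=[]
    for o in np.arange(-h,h+1)/1000:
        p=proj(c,P+nrm*o).astype(np.float32);m.append(np.median(cv2.remap(g,p[:,0],p[:,1],cv2.INTER_CUBIC)))
    return np.array(m).astype(int)
def show(c,J,n,x0,x1,y0,y1,z):
    for (A,B),k in zip(box(x0,x1,y0,y1,z),("-y","+x","+y","-x")):
        W=place(np.array([A,B]),*J);print(n,k,sub(c,W[0],W[1]))
E
python3 - <<'E'
from fit import *
S=read_camera("side");S0=dict(S);S0["img"]=cv2.imread("pics/side0.png")
show(S0,(.446,-.1895,np.radians(13.2)),"table z10",-.059,.059,-.031,.031,.01)
show(S0,(.446,-.1895,np.radians(13.2)),"table z0",-.059,.059,-.031,.031,.0)
show(S,(.5299,-.0181,np.radians(1.0)),"hover top",-.059,.059,-.031,.031,.1094)
show(S,(.5299,-.0181,np.radians(1.0)),"hover bot",-.059,.059,-.031,.031,.0994)
show(S,(.532,-.0185,np.radians(1.0)),"rim",-.066,.066,-.038,.038,.052)
E
```

```text
table z10 -y [212 213 212 213 212 212 213 214 213 211 204 191 174 156 138 124 114 111
 113]
table z10 +x [212 212 212 212 213 213 211 207 199 188 177 169 165 165 166 166 166 166
 165]
table z10 +y [212 212 213 212 212 209 204 197 187 180 172 166 164 164 165 165 165 165
 165]
table z10 -x [212 212 212 212 213 213 211 201 181 155 133 121 128 142 155 163 166 167
 167]
table z0 -y [208 200 187 170 150 132 121 114 112 116 123 133 145 154 160 164 166 166
 166]
table z0 +x [212 212 212 212 212 212 212 212 212 212 212 213 213 211 207 198 187 176
 168]
table z0 +y [213 213 212 212 212 212 212 212 212 212 212 212 212 212 211 209 205 197
 188]
table z0 -x [213 206 191 167 141 123 121 132 147 158 163 166 166 166 166 166 165 165
 164]
hover top -y [143 143 144 144 143 146 147 149 150 150 148 145 142 138 129 124 121 119
 119]
hover top +x [156 156 155 155 155 155 156 156 156 158 159 161 163 165 166 166 167 167
 166]
hover top +y [141 141 141 140 139 131 120 111 101  96  93  92  89  88  87  87  88  87
  81]
hover top -x [155 156 156 158 158 155 146 133 117 101  90  82  79  77  79  81  87  92
  95]
hover bot -y [131 126 121 119 119 122 124 126 128 130 133 136 138 138 136 133 129 124
 121]
hover bot +x [152 155 156 156 156 156 156 156 155 155 155 155 155 155 155 155 157 160
 162]
hover bot +y [121 121 122 121 119 118 119 121 125 128 131 134 135 135 137 139 139 139
 139]
hover bot -x [156 147 135 120 106  93  85  80  77  77  81  86  91  94  97  98  98  97
  97]
rim -y [ 61  64  70  83 104 128 151 170 181 189 190 183 168 149 132 123 120 120
 121]
rim +x [ 64  77  88 101 114 127 140 149 155 158 159 161 162 164 164 164 164 165
 165]
rim +y [132 136 139 141 139 135 132 129 127 125 123 121 119 118 118 120 127 136
 152]
rim -x [ 39  66 105 134 151 154 150 139 124 111 101  96  93  93  93  93  94  94
  94]
```

carry_out(rows="2 0 -20 0;0 0.5 -18 0;0 0 -7 0;0 0 0 0;0 0 0 0")

```text
t: 7.7
eef_pos: [0.532, -0.0169, 0.0675]
tool_rot: [0.001, -0.009, 1.0, 0.0]
contact_force: [0.1, -0.2, -2.3]
gripper_width: 0.263
grasp_force: 59.5
```

```bash
python3 - <<'E'
from fit import *
o=get_obs();print(o["t"],o["eef_pos"],o["tool_rot"],o["contact_force"])
S=read_camera("side");e=o["eef_pos"]
show(S,(e[0]+.0013,e[1],np.radians(1.0)),"cov",-.059,.059,-.031,.031,e[2]-.002)
show(S,(.532,-.0185,np.radians(1.0)),"rim",-.066,.066,-.038,.038,.052)
cv2.imwrite("pics/near.png",cv2.resize(S["img"][195:285,295:400],None,fx=7,fy=6.6,interpolation=2))
E
```

```text
7.7 [ 0.53201229 -0.01688543  0.06745851] [ 5.28139269e-04 -8.69276468e-03  9.99962077e-01  2.51053071e-05] [ 0.05257133 -0.20525197 -2.31808582]
cov -y [143 143 145 146 149 151 154 152 149 147 145 144 142 138 133 126 121 120
 119]
cov +x [156 156 156 156 155 155 156 156 157 158 160 162 164 165 166 166 166 166
 166]
cov +y [134 132 128 128 125 119 114 106  99  95  90  85  83  82  82  82  82  83
  82]
cov -x [156 157 157 158 160 160 154 143 129 115  99  88  70  59  54  65  91 114
 138]
rim -y [ 63  63  69  79 101 127 149 170 181 188 188 182 169 150 132 123 120 120
 121]
rim +x [156 155 152 148 141 137 140 148 153 153 151 152 155 158 159 163 165 167
 167]
rim +y [120 120 120 120 124 128 132 135 137 137 138 138 137 132 130 126 124 120
 117]
rim -x [ 42  67 106 141 152 155 149 139 124 111 100  94  92  92  93  93  94  94
  93]
```

View pics/near.png

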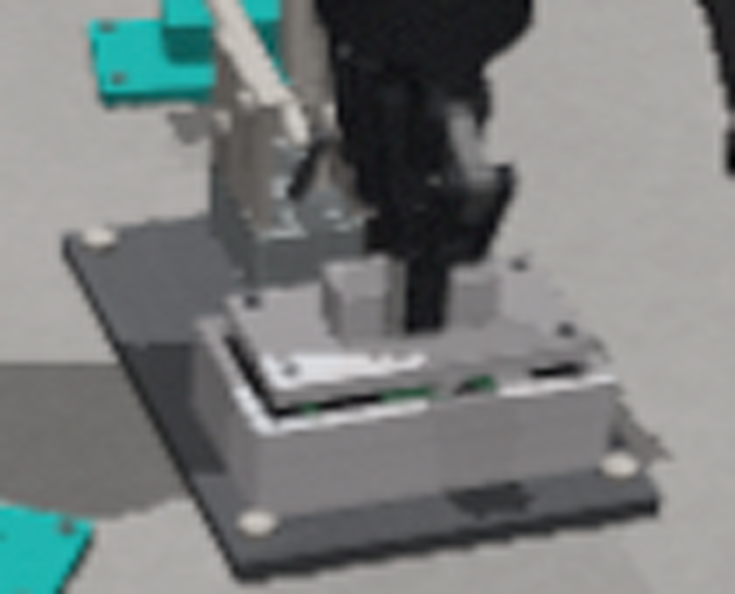

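carry_out(rows="-0.7 0 0 0;0 0 -2 0;0 0 -2 0;0 0 -2 0;0 0 0 0;0 0 0 0")

```text
t: 8.5
eef_pos: [0.5306, -0.0169, 0.0606]
tool_rot: [-0.0, -0.009, 1.0, -0.0]
contact_force: [0.8, -0.9, -2.5]
gripper_width: 0.266
grasp_force: 59.6
```

carry_out(rows="0 0 -0.5 0;0 0 -0.5 0;0 0 0 0;0 0 0 0")

```text
t: 9.0
eef_pos: [0.5307, -0.0169, 0.0602]
tool_rot: [-0.0, -0.009, 1.0, 0.0]
contact_force: [-3.2, -2.4, 5.3]
gripper_width: 0.263
grasp_force: 60.6
```

```bash
python3 - <<'E'
from fit import *
for i in range(3):
    S=read_camera("side");o=get_obs();print(o["eef_pos"],o["contact_force"],o["torque"])
cv2.imwrite("pics/near2.png",cv2.resize(S["img"][205:280,300:395],None,fx=7,fy=6.6,interpolation=2))
E
```

```text
[ 0.53073489 -0.0168681   0.06020703] [-2.69308198 -1.59365684  5.70592473] [-0.32956337  0.65968322  0.03295479]
[ 0.53070893 -0.01690553  0.060181  ] [-2.56222206 -1.69760865  5.49830247] [-0.38549245  0.63208493  0.05843926]
[ 0.53072573 -0.01688743  0.06020404] [-2.79932829 -2.1920377   5.86385321] [-0.39448582  0.62911019 -0.00212245]
```

View pics/near2.png

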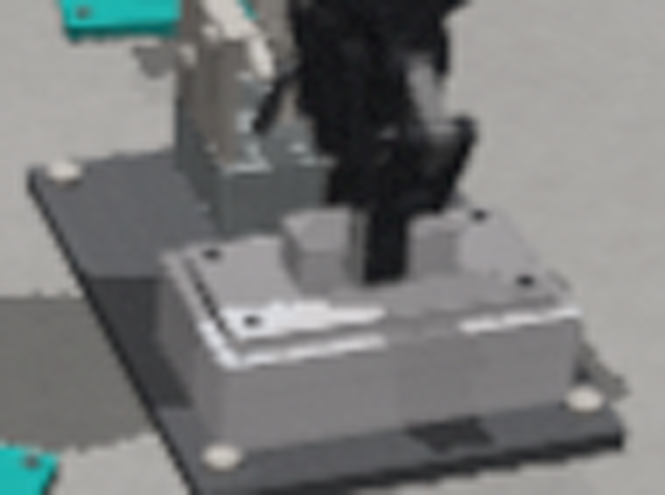

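carry_out(rows="-0.5 0 0.3 0;0 0 0 0")

```text
t: 9.4
eef_pos: [0.5307, -0.0169, 0.0602]
tool_rot: [0.0, -0.009, 1.0, -0.0]
contact_force: [0.5, -1.5, 1.6]
gripper_width: 0.266
grasp_force: 60.1
```

carry_out(rows="0 0 0 0;0 0 0 0;0 0 0 0;0 0 20 0;0 0 50 0;0 0 60 0;-62 0 50 0;-62 0 0 0;-30 0 0 0;0 0 0 0", claw=60)

```text
t: 10.65
eef_pos: [0.3877, -0.0167, 0.2295]
tool_rot: [0.0, -0.009, 1.0, 0.0]
contact_force: [0.9, -0.7, -0.1]
gripper_width: 0.701
grasp_force: 0.0
```

```bash
python3 - <<'E'
from fit import *
o=get_obs();print(o["t"],o["eef_pos"],o["tool_rot"],o["contact_force"])
S=read_camera("side");T=read_camera("top")
J=(.5319,-.0183,np.radians(1.0))
for c,n in((T,"top"),(S,"side")):
    show(c,J,n+" cov",-.059,.059,-.031,.031,.058)
    show(c,J,n+" rim",-.066,.066,-.038,.038,.052)
a=cv2.resize(T["img"][155:250,235:340],(420,380),interpolation=2)
b=cv2.resize(S["img"][205:285,300:395],(380,320),interpolation=2)
cv2.imwrite("pics/set.png",np.hstack([a,np.vstack([b,np.zeros((60,380,3),np.uint8)])]))
E
```

```text
10.65 [ 0.38770542 -0.0167078   0.22945152] [ 1.26787050e-05 -8.98887745e-03  9.99959488e-01  4.71827341e-04] [ 0.86911493 -0.73062324 -0.09336297]
top cov -y [193 193 193 194 192 189 179 163 146 136 143 158 176 184 180 160 132 105
  87]
top cov +x [193 192 192 192 193 194 190 184 171 162 152 159 180 185 173 147 117  95
  83]
top cov +y [193 192 192 193 193 193 193 193 192 188 182 181 184 183 182 167 145 120
  98]
top cov -x [126 107  87  78  77  78  80  84  88  91  93  95  97 100 102 104 106 107
 108]
top rim -y [166 148 137 139 154 172 182 181 165 138 109  89  80  83  85  87  89  90
  91]
top rim +x [190 184 171 162 153 159 178 185 175 149 119  96  84  88  98 107 123 138
 147]
top rim +y [193 192 188 181 176 179 181 180 168 147 122 100  87  84  87  88  88  88
  88]
top rim -x [ 87  89  92  94  96  98 101 103 105 107 108 109 110 112 113 115 116 117
 119]
side cov -y [217 217 217 217 217 217 216 214 210 205 191 172 152 135 126 120 122 129
 138]
side cov +x [217 216 216 216 216 216 216 215 214 213 212 209 206 199 190 181 172 167
 165]
side cov +y [216 216 217 217 217 216 216 216 216 216 216 216 217 216 214 209 201 190
 175]
side cov -x [156 156 156 158 158 157 150 138 122 107  95 103 123 142 150 151 144 133
 118]
side rim -y [119 122 128 137 147 158 171 182 196 202 200 190 174 158 142 129 121 120
 120]
side rim +x [212 213 215 216 214 213 212 210 208 205 198 189 179 171 167 166 166 167
 167]
side rim +y [213 215 216 216 217 217 215 214 215 215 215 214 214 216 216 214 210 201
 192]
side rim -x [102 105 120 139 150 152 148 138 123 110 100  94  92  92  93  93  93  94
  93]
```

View pics/set.png

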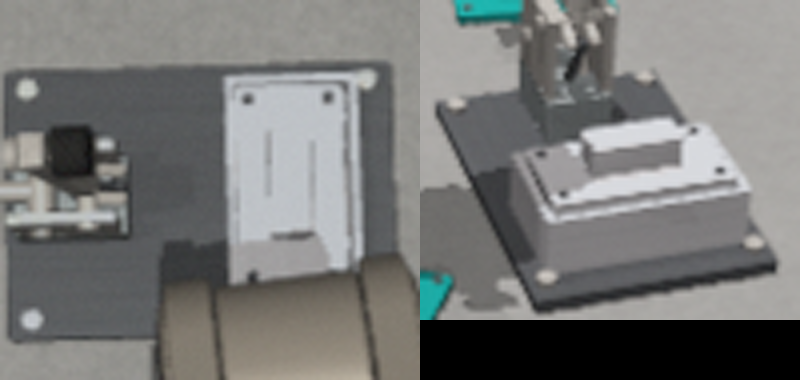

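The cover lies in the opening on its ledges, with an even gap all round, so I'll locate the grip next.

```bash
cat > grip.py <<'E'
from fit import *
from scipy.optimize import minimize
def measure():
    C={};M={}
    for n in("top","side"):
        C[n]=read_camera(n)
        r=[x for x in outline_of(n,"clamp_grip")[:1]];M[n]=[(x["centre"],int(x["pixels"].sum()),round(x["confidence"],2)) for x in r]
        p=place_of(n,"clamp_grip")[:1];M[n]+=[(x["centre"],0,round(x["confidence"],2)) for x in p]
    print(M)
    J=(.5319,-.0183,np.radians(1.0))
    for k in(0,1):
        def pt(q):
            a=np.radians(8)+q;return place(np.array([[0,.143+.112*np.cos(a),.071+.112*np.sin(a)]]),*J)
        for n in C:
            if len(M[n])>k:
                f=lambda q:np.linalg.norm(proj(C[n],pt(q))[0]-M[n][k][0])
                qs=np.linspace(-.2,2,441);e=[f(q) for q in qs];i=int(np.argmin(e));print(k,n,"q",round(qs[i],3),"err px",round(e[i],1),pt(qs[i]).round(4))
if __name__=="__main__":measure()
E
python3 grip.py
```

```text
{'top': [([210.3, 200.5], 541, 0.66), ([193.3, 198.6], 0, 0.96)], 'side': [([329.8, 188.7], 218, 0.47)]}
0 top q 0.815 err px 3.3 [[0.5283 0.1894 0.1624]]
0 side q -0.025 err px 8.0 [[0.5275 0.2359 0.0838]]
1 top q 0.215 err px 3.2 [[0.5276 0.2297 0.1099]]
```

carry_out(rows="-10 25 12 -10;0 50 12 -10;10 50 12 -10;30 40 12 -10;30 30 10 -10;30 30 0 -10;20 20 0 -10;20 10 0 -10;10 0 0 -10;0 0 0 0")

```text
t: 12.3
eef_pos: [0.5304, 0.2333, 0.2854]
tool_rot: [0.0, 0.694, 0.72, -0.001]
contact_force: [-0.3, -0.3, 0.1]
gripper_width: 0.705
grasp_force: 0.0
```

```bash
python3 - <<'E'
from fit import *
J=(.5319,-.0183,np.radians(1.0))
for n,(x0,x1,y0,y1) in(("top",(180,206,188,216)),("side",(312,334,178,197))):
    c=read_camera(n);g=cv2.imread(f"pics/{n}0.png",0)[y0:y1,x0:x1]
    l,lab,st,ce=cv2.connectedComponentsWithStats((g<60).astype(np.uint8))
    i=1+np.argmax(st[1:,4]);px=ce[i]+[x0,y0];print(n,px,st[i])
    for q in(0,.05,.1,.15,.2):
        a=np.radians(8)+q;P=place(np.array([[0,.143+.112*np.cos(a),.071+.112*np.sin(a)]]),*J);print(q,P.round(4),(proj(c,P)[0]-px).round(1))
o=get_obs();print(o["eef_pos"],o["tool_rot"],o["q"])
E
```

```text
top [194.36021505 202.66666667] [  9   7  12  17 186]
0 [[0.5275 0.2356 0.0866]] [ 0.1 -0. ]
0.05 [[0.5275 0.2347 0.0921]] [ 0.1 -0.4]
0.1 [[0.5275 0.2335 0.0976]] [ 0.2 -0.7]
0.15 [[0.5275 0.232  0.103 ]] [ 0.4 -1. ]
0.2 [[0.5276 0.2303 0.1083]] [ 0.8 -1.4]
side [322.30927835 187.24742268] [ 4  5 14 10 97]
0 [[0.5275 0.2356 0.0866]] [-0.4  0.1]
0.05 [[0.5275 0.2347 0.0921]] [-0.3 -1.5]
0.1 [[0.5275 0.2335 0.0976]] [-0.1 -3. ]
0.15 [[0.5275 0.232  0.103 ]] [ 0.1 -4.5]
0.2 [[0.5276 0.2303 0.1083]] [ 0.3 -5.9]
[0.52951906 0.23320914 0.28574002] [-1.37368228e-04  6.93364658e-01  7.20586727e-01 -4.47792725e-04] [-0.59731011  0.27063277  0.09209682  1.73183762 -0.02704763  1.14128991
 -0.45875878]
```

carry_out(rows="-2 2 -50 -1.2;0 0 -55 0;0 0 -55 0;0 0 -45 0;0 0 -12 0;0 0 0 0;0 0 0 0")

```text
t: 13.28
eef_pos: [0.5292, 0.236, 0.0713]
tool_rot: [0.0, 0.702, 0.712, 0.002]
contact_force: [-0.7, 0.8, 0.9]
gripper_width: 0.702
grasp_force: 0.0
```

carry_out(rows="0 0 0 0;0 0 0 0;0 0 0 0;0 0 0 0", claw=20, force=50)

```text
t: 13.78
eef_pos: [0.5283, 0.2358, 0.0708]
tool_rot: [0.0, 0.702, 0.712, 0.001]
contact_force: [-2.1, -1.1, 8.5]
gripper_width: 0.413
grasp_force: 50.9
```

carry_out(rows="0 -1.8 9.6 0;0 -2.6 9.4 0;0.1 -3.4 9.2 0;0.1 -4.2 8.8 0;0.1 -5 8.4 0;0.1 -5.7 8 0;0.1 -6.4 7.4 0;0.1 -7 6.9 0;0.1 -7.5 6.2 0;0.1 -8 5.5 0")

```text
t: 15.02
eef_pos: [0.5291, 0.1844, 0.1501]
tool_rot: [-0.0, 0.702, 0.712, 0.001]
contact_force: [-0.5, 5.2, 4.2]
gripper_width: 0.411
grasp_force: 52.2
```

carry_out(rows="0.1 -8.5 4.8 0;0.2 -8.9 4.1 0;0.2 -9.2 3.3 0;0.2 -9.5 2.4 0;0.2 -9.6 1.6 0;0.2 -9.7 0.8 0;0.2 -9.8 -0.1 0;0.2 -9.7 -0.9 0;0.2 -9.6 -1.8 0;0.2 -9.4 -2.6 0")

```text
t: 16.27
eef_pos: [0.531, 0.0889, 0.1615]
tool_rot: [0.0, 0.703, 0.712, 0.001]
contact_force: [-2.9, 26.8, 19.3]
gripper_width: 0.411
grasp_force: 54.2
```

carry_out(rows="0 0 0 0;0 0 0 0;0 0 0 0;0 0 0 0;0 0 0 0")

```text
t: 16.9
eef_pos: [0.5309, 0.0895, 0.1617]
tool_rot: [0.0, 0.702, 0.712, 0.001]
contact_force: [-0.7, 2.1, 9.1]
gripper_width: 0.411
grasp_force: 52.9
```

```bash
python3 - <<'E'
from fit import *
o=get_obs();print(o["t"],o["eef_pos"],o["contact_force"])
S=read_camera("side")
cv2.imwrite("pics/lock.png",cv2.resize(S["img"][150:285,285:405],None,fx=5,fy=4.4,interpolation=2))
E
```

```text
16.9 [0.53091467 0.08946111 0.16166803] [-0.73335087  2.07533493  9.14507283]
```

View pics/lock.png

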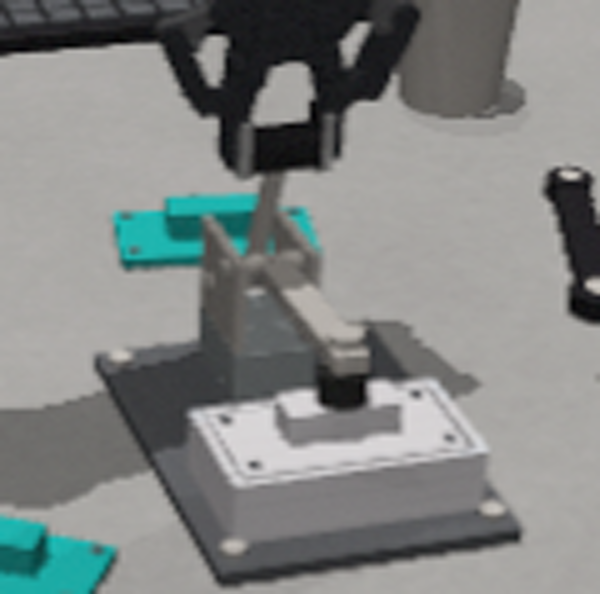

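carry_out(rows="-0.2 9.4 2.6 0;-0.2 9.6 1.8 0;-0.2 9.7 0.9 0;-0.2 9.8 0.1 0;-0.2 9.7 -0.8 0;-0.2 9.6 -1.6 0;-0.2 9.5 -2.4 0;-0.2 9.2 -3.3 0;-0.2 8.9 -4.1 0;-0.1 8.5 -4.8 0")

```text
t: 18.2
eef_pos: [0.5291, 0.1843, 0.1501]
tool_rot: [0.0, 0.702, 0.712, 0.001]
contact_force: [-1.6, 1.1, 9.2]
gripper_width: 0.414
grasp_force: 52.9
```

carry_out(rows="-0.1 8 -5.5 0;-0.1 7.5 -6.2 0;-0.1 7 -6.9 0;-0.1 6.4 -7.4 0;-0.1 5.7 -8 0;-0.1 5 -8.4 0;-0.1 4.2 -8.8 0;-0.1 3.4 -9.2 0;0 2.6 -9.4 0;0 1.2 -6 0")

```text
t: 19.45
eef_pos: [0.5281, 0.2355, 0.0722]
tool_rot: [0.0, 0.702, 0.712, 0.001]
contact_force: [1.3, 5.3, 3.4]
gripper_width: 0.415
grasp_force: 52.0
```

Handle is back near 0, so I'll release it and retreat upward, away from the jig.

carry_out(rows="0 0 0 0;0 0 0 0;0 0 0 0;0 0 0 0;0 0 20 0;0 0 50 0;0 20 60 0;0 50 50 0;0 40 0 0;0 0 0 0", claw=65)

```text
t: 20.7
eef_pos: [0.5264, 0.3429, 0.2467]
tool_rot: [-0.001, 0.7, 0.714, 0.001]
contact_force: [-0.6, -0.9, -1.6]
gripper_width: 0.76
grasp_force: 0.0
```

```bash
python3 - <<'E'
from fit import *
o=get_obs();print(o["t"],o["eef_pos"],o["contact_force"],o["gripper_width"])
S=read_camera("side");T=read_camera("top")
a=cv2.resize(T["img"][155:250,235:340],(420,380),interpolation=2)
b=cv2.resize(S["img"][165:285,290:400],(348,380),interpolation=2)
cv2.imwrite("pics/end.png",np.hstack([a,b]))
E
```

```text
20.7 [0.52637578 0.34290423 0.24669336] [-0.64339756 -0.86278809 -1.56882485] 0.7596560249301334
```

View pics/end.png

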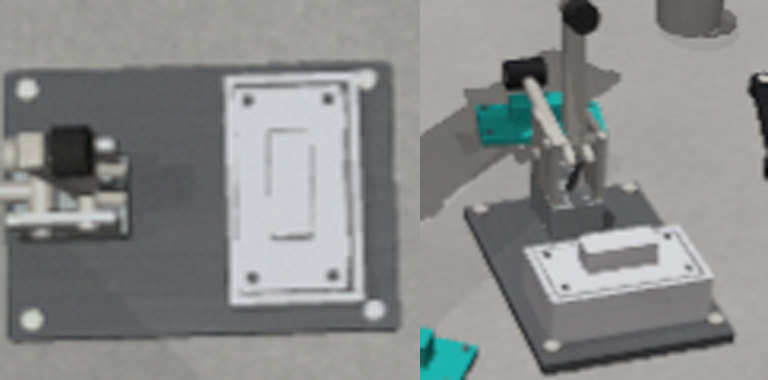

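The cover is flush and centred, the clamp is open, and the robot is clear.

```bash
python3 -c "
from station import *
print(hand_in())"
```

```text
the job is handed in; nothing more can be done
None
```

The long cover is in the housing, pressed flush by the clamp at its stop. The clamp is swung back open, the other covers are untouched, and the job was handed in at about 21 s; no verdict was returned.

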